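# Reset the line interlock with the button pair

## Task

Reset the line interlock: push the yellow guard cover on the console all the way back to uncover the two green buttons, then press both buttons fully down together, one with each fingertip, and keep both down for two full seconds before letting them come up. Only push and press, grasp nothing; leave the guard open, never press one green button alone, and leave the things lying round the console where they are.

Things in the scene. Friction and masses are not known exactly. Their poses are not given: they have to be found in the camera images.
- console: Grey reset console fixed to the worktop, 206 x 166 mm (own x by y). Origin: centre of its underside; own z up, own x from its front to its back (the way the guard opens), own y to its left. Flat top 40 mm up, 47 mm high rails along the left and right edges. Under the guard stand two green buttons at own (-45, +35) and (-45, -35) mm.
- guard (a joint): How far the yellow guard cover has slid back, in m: 0 closed (over both buttons), 0.065 fully back at its stop. It slides along the console's own x with slight friction (about 1.5 N), stays where it is left, has no spring and may stand partly open at the start.
- guard_front (a point): Point to push on: on the upright front face (22 mm high) of the yellow guard, mid-width, 12 mm below the guard's top, 75 mm above the worktop, 13 mm above the button tops. The guard is a hood 100 mm long (own x), 132 wide, closed at front, sides and top. Shut, this face is at console own x = -72 mm; fully back at -7 mm, 38 mm behind the button centres.
- reset_left (a joint): Travel of the left green button in m: 0 up, 0.006 fully down. Moves straight down, springs back up by itself, about 4 N to hold fully down.
- reset_right (a joint): Travel of the right green button, the same as the left one.
- reset_left_top (a point): Centre of the top of the left (own +y) green button, 62 mm above the worktop when up: a flat round cap 32 mm across, standing 10 mm proud of a dark collar 48 mm across. The two button centres are 70 mm apart along the console's own y. Covered while the guard is shut.
- reset_right_top (a point): Centre of the top of the right (own -y) green button, the same as the left.
- pot: Sample pot with a blue screw lid, 50 mm across and 66 mm high, standing loose to the left of the console. Origin at the centre of its underside. To be left alone.
- padlock: Red lock-out padlock lying flat and loose to the right of the console, 76 x 38 x 20 mm. Origin at the centre of its underside. To be left alone.
- wand: Red metal-detector test stick lying flat and loose to the right of the console, 22 x 150 x 9 mm. Origin at the centre of its underside. To be left alone.

How it is judged (in metres and radians):
On the way, in this order (a step that is already met when the one before it is completed fails the run):
1. the guard is pushed fully back (value of joint guard above 0.057 m), for 0.2 s.
2. both green buttons are held fully down together for two seconds, with the guard open (value of joint each of reset_left, reset_right above 0.0048 m and value of joint guard above 0.05 m), for 2 s.
3. both buttons are let up again (value of joint each of reset_left, reset_right below 0.001 m), for 0.2 s.
At the end, for the whole second after the job is handed in: The guard stands open (slid back more than 57 of its 65 mm), both green buttons were held down (more than 4.8 of 6 mm) together for 2 s and are up again (under 1 mm), and pot, padlock and test stick are within 15 mm of where they stood (all of step 3 and value of joint guard above 0.057 m and distance of each of pot, padlock, wand from where it was at the start of the episode below 0.015 m); the robot touches nothing.
It fails at once if one reset button is pressed down while the other is not pressed ((value of joint reset_left above 0.005 m and value of joint reset_right below 0.0015 m) or (value of joint reset_right above 0.005 m and value of joint reset_left below 0.0015 m)).
It fails at once if the sample pot beside the console is lifted, carried or pushed away (more than 15 mm) (distance of pot from where it was at the start of the episode above 0.015 m).
It fails at once if the padlock beside the console is lifted, carried or pushed away (more than 15 mm) (distance of padlock from where it was at the start of the episode above 0.015 m).
It fails at once if the test stick beside the console is lifted, carried or pushed away (more than 15 mm) (distance of wand from where it was at the start of the episode above 0.015 m).
It also fails if it takes over 48 s, if anything falls off the work surface, if the arm or the gripper's body presses on something with over 40 N, if the wrist force passes 120 N, or if a joint passes its speed limit or range.

## Robot

A 6-joint arm with a two-finger parallel gripper is mounted at the origin on a cart in front of the work surface, level with it; the furniture and walls round the work are solid. World frame = base frame: x ahead of the robot, y to its left, z up, the work surface at z = 0. Lengths are in mm, angles in rad, forces in N, time in s.
With the tool pointing down it reaches from about 275 to 775 mm from the base axis. Payload 14.6 kg.
Tool frame: the origin (TCP) lies midway between the tips of the shut fingers; the grasp point (between the pads) lies 19 mm behind it; z points along the fingers, y is the line along which they close (so a half turn about z gives the same grasp; the last joint's range is limited). The gripper opens to 85 mm and grips with 20 to 120 N. Pads are 22 mm wide; open, the fingers measure 114 mm over their backs; the gripper's body (76 mm by 85 mm) begins 54 mm behind the grasp point. The pads swing forward as they close: fully open they stand 13 mm farther back than shut.
Start: joints at [-1.283, 0.263, -0.048, 1.259, 0, 1.415], TCP at [224.942, -474.373, 231.278] pointing down, gripper open.
Joint ranges: [-2.65, 2.65], [-0.89, 1.7], [-1.18, 1.37], [-2.13, 2.11], [-1.35, 1.29], [-3.14, 3.14]. Speed limits (rad/s): [1.89, 1.89, 2.57, 2.79, 3.14, 3.14].

## Interface

Orientations are given as [roll, pitch, yaw] about the fixed x, y, z axes, in that order (R = Rz(yaw) Ry(pitch) Rx(roll)).
In Python, from cell import ctrl gives the robot as it stands. The module is installed in compiled form; this text tells all that it offers.
- The arm moves only by the shell command python3 -m jog 'ROWS'. ROWS is JSON, a list of rows, each a list of 3 entries, a list of its own where there are three numbers: the shift along the tool's x, y, z in mm, then the turn about the tool's z in degrees, then the finger opening in mm, from 0 to 85.4. In form: [[[x, y, z], twist, gripper], ...]. A call has 1 to 5 rows; each row is the pose to reach, as a shift and turn from the pose commanded when the call began, along the tool's axes at that moment; what a row does not reach only later rows make up. A row lasts 1/12 s, in which the tool goes at most 41.7 mm and 7.16 degrees, less where a joint would pass 70% of its speed; a pose out of reach is approached as far as the arm can. A call with a gripper value outside its range is refused whole. The fingers move at their own pace and stop on an object; the grip force is fixed at half the most. Time passes only in rows, so rows that repeat a pose let the fingers close. It gives the time, the measured TCP pose, the force, the opening and the grip force at its end, in the units of the state.
- ctrl.get_obs(): the state, without advancing time (a new reading comes with each control period).
- ctrl.capture(name): name is "scene" or "top"; returns a dict with "image" (384x512x3 uint8, red, green, blue), "intrinsics" (3x3 intrinsics, pixels), "k1" (the pictures are not rectified: a ray, as slopes to the right and down, at radius r is drawn at 1 + k1 r^2 times it, then the intrinsics apply), "position" and "rotation" of the camera in the world. Camera axes: x right, y down, z forward; pixel columns grow to the right and rows downward; lengths in mm; the calibration is good to about 2 mm. A picture is of the moment at which its call begins. There is no depth.
- ctrl.close_job(): hands the job in; it is judged then, once.
The state is a dict: "clock": time; "qpos": joint angles; "qvel": joint speeds; "joint_efforts": joint torques, N m; "tool_pos": TCP position; "orientation": TCP orientation; "force": force on the tool from outside, world axes, zero at the start; "ft_torque": the same for the moment, N m; "grip_width": finger opening in mm; "gripper_force": force on a finger pad.
Only numpy, scipy, OpenCV 4.12 (cv2) and the standard library are available. Lean on these libraries where they do the work, as an engineer would, in place of code of your own. Each camera call takes 0.05 s, during which the arm holds its last target. There are 200 camera calls.

## Working session

There is one attempt and no reset: what is moved stays moved. The work goes in short steps, Python scripts to look and compute and a shell command to move; the robot and the scene stay as the last step left them, time stands still between calls to the robot, and variables do not carry over. Pictures are saved under pics/ and viewed, at most 10 in all, crops included, and the job is handed in when it is done.

```bash
mkdir -p pics; cat > h.py <<'E'
import numpy as np, cv2
from cell import ctrl
def ray(c,px):
    K=c["intrinsics"];K=np.array(K)
    d=np.array([(px[0]-K[0,2])/K[0,0],(px[1]-K[1,2])/K[1,1]]);u=d.copy()
    for _ in range(20): u=d/(1+c["k1"]*(u@u))
    return np.array(c["position"]),np.array(c["rotation"])@np.array([u[0],u[1],1])
def onz(c,px,z):
    p,d=ray(c,px); return p+d*(z-p[2])/d[2]
def save(c,n): cv2.imwrite(f"pics/{n}.png",c["image"][...,::-1])
E
python3 - <<'E'
from h import *
for n in("scene","top"):
    c=ctrl.capture(n); save(c,n+"0"); print(n,np.round(c["position"]),np.round(c["rotation"],2).tolist(),c["k1"])
    np.save(n+"0.npy",c,allow_pickle=True)
print(ctrl.get_obs())
E
```

```text
scene [315. 614. 744.] [-2.36, -0.0, -2.71] -0.17535367543637326
top [ 406.   41. 1018.] [-2.92, 0.0, -1.68] 0.022279755844809943
{'clock': 0.1, 'qpos': array([-1.28330212e+00,  2.63459459e-01, -4.88800394e-02,  1.25940404e+00,
        7.29384496e-06,  1.41547065e+00]), 'qvel': array([-0.00154581, -0.00173432,  0.00050652,  0.00048471, -0.00033713,
       -0.00022481]), 'joint_efforts': array([ 2.88423929e-03, -6.38577676e+01,  3.85064077e+01,  1.00487276e-02,
       -6.83924895e-05,  1.93591165e-05]), 'tool_pos': array([ 224.86903444, -474.12331138,  230.87888085]), 'orientation': array([-3.14065797e+00, -1.53741321e-04,  4.42819801e-01]), 'force': array([ 0.45156205, -0.31368782, -0.43320626]), 'ft_torque': array([ 0.01002241,  0.0027556 , -0.03023397]), 'gripper_force': 0.0, 'grip_width': 85.23986311513447}
```

View pics/top0.png

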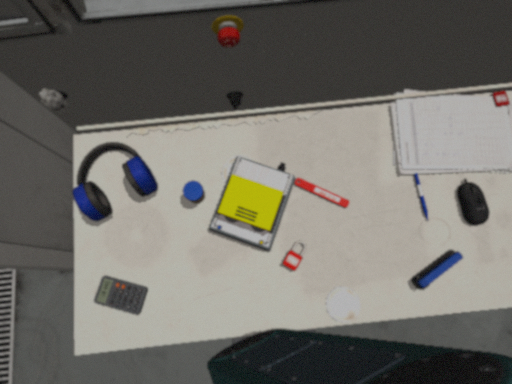

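View pics/scene0.png

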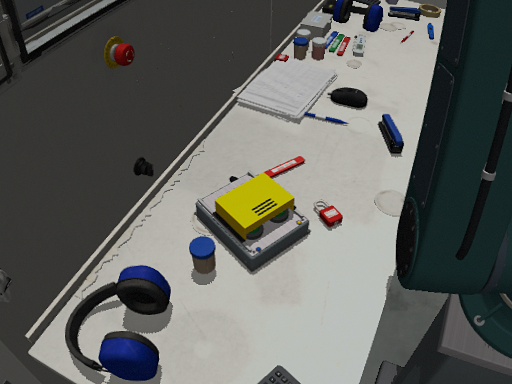

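The top view shows the console at about (252,203), with the yellow guard nearly shut at (252,200). The pot is at (193,191), the padlock at (292,257) and the wand at (322,192). Next I'll measure them.

```bash
python3 - <<'E'
s=open('h.py').read().replace('np.array(c["rotation"])@','rot(c)@').replace('def ray','''from scipy.spatial.transform import Rotation as Ro
def rot(c):
    r=np.array(c["rotation"]); return r if r.ndim==2 else Ro.from_euler("xyz",r).as_matrix()
def big(m):
    k=max(cv2.findContours(m.astype(np.uint8),0,2)[0],key=cv2.contourArea); return k
def ld(n): return np.load(n+".npy",allow_pickle=True).item()
def ray''')
open('h.py','w').write(s)
E
python3 - <<'E'
from h import *
c=ld("top0"); im=c["image"].astype(int); R,G,B=im[...,0],im[...,1],im[...,2]
def rect(m,z,n):
    k=big(m); b=cv2.boxPoints(cv2.minAreaRect(k)); w=np.array([onz(c,p,z)[:2] for p in b])
    ctr=w.mean(0);e=[w[1]-w[0],w[2]-w[1]]
    print(n,b.round().tolist(),ctr.round(1),w.round().tolist(),[ (round(np.linalg.norm(v),1),round(np.degrees(np.arctan2(v[1],v[0])),1)) for v in e])
y=(R>120)&(G>120)&(B<80); rect(y,87,"guard")
red=(R>130)&(G<80)&(B<80)
for n,(x0,x1,y0,y1),z in(("wand",(285,360,165,220),9),("padlock",(270,310,235,280),20)):
    m=np.zeros_like(red);m[y0:y1,x0:x1]=red[y0:y1,x0:x1]; rect(m,z,n)
m=np.zeros_like(red);m[170:215,170:212]=((B>100)&(R<90))[170:215,170:212]; rect(m,66,"pot")
# camera of a different kind: enlarge crops
for n,(x0,x1,y0,y1) in(("top0",(170,360,140,285)),("scene0",(180,350,140,280))):
    cv2.imwrite(f"pics/{n}c.png",cv2.resize(ld(n)["image"][y0:y1,x0:x1,::-1],None,fx=4,fy=4,interpolation=2))
E
```

```text
guard [[217.0, 212.0], [230.0, 174.0], [283.0, 192.0], [270.0, 231.0]] [581.7  41. ] [[565.0, 121.0], [656.0, 81.0], [597.0, -41.0], [508.0, 2.0]] [(np.float64(99.1), np.float64(-24.1)), (np.float64(135.2), np.float64(-115.9))]
wand [[293.0, 184.0], [296.0, 177.0], [348.0, 201.0], [345.0, 208.0]] [ 601.9 -144.1] [[632.0, -76.0], [649.0, -87.0], [571.0, -212.0], [555.0, -201.0]] [(np.float64(19.8), np.float64(-31.1)), (np.float64(147.3), np.float64(-121.7))]
padlock [[281.0, 262.0], [285.0, 258.0], [296.0, 267.0], [292.0, 272.0]] [427. -37.] [[435.0, -20.0], [444.0, -31.0], [419.0, -54.0], [410.0, -43.0]] [(np.float64(14.4), np.float64(-48.6)), (np.float64(34.5), np.float64(-137.7))]
pot [[184.0, 181.0], [202.0, 181.0], [202.0, 199.0], [184.0, 199.0]] [630.1 176.9] [[655.0, 197.0], [650.0, 153.0], [605.0, 157.0], [610.0, 200.0]] [(np.float64(44.4), np.float64(-96.1)), (np.float64(45.2), np.float64(175.6))]
```

View pics/top0c.png

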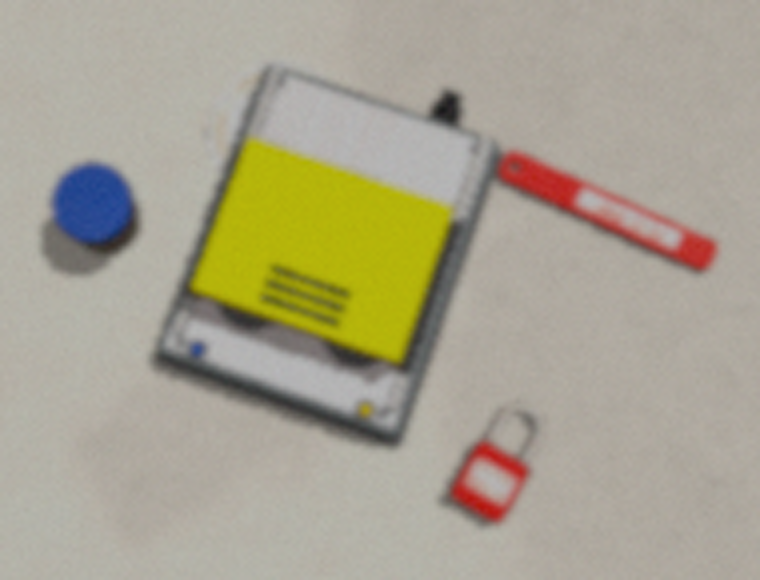

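View pics/scene0c.png

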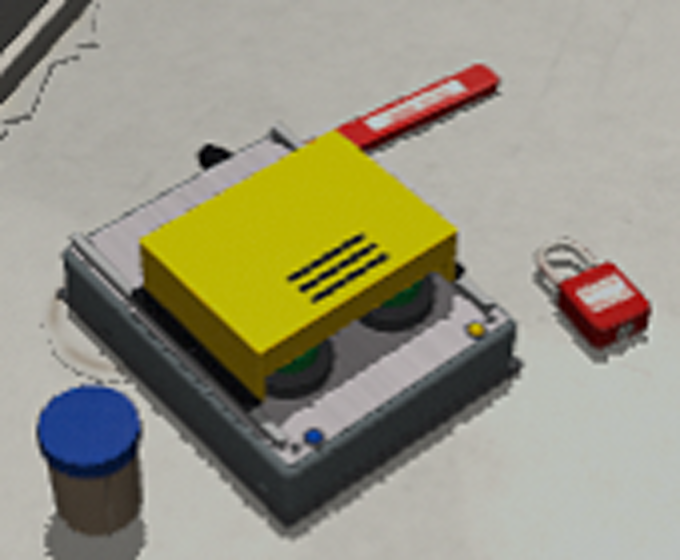

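```bash
python3 - <<'E'
from h import *
c=ld("top0");s=ld("scene0")
f=lambda c,x,y,z:onz(c,(x,y),z)[:2].round(1)
t=lambda x,y:(170+x/4,140+y/4); q=lambda x,y:(180+x/4,140+y/4)
for n,p in dict(BL=(268,66),BR=(495,142),FL=(157,357),FR=(398,440)).items(): print("top",n,f(c,*t(*p),44))
for n,p in dict(BL=(66,245),BR=(278,130),FL=(290,470),FR=(515,325)).items(): print("scene",n,f(s,*q(*p),44))
for n,p in dict(BL=(248,138),BR=(455,205),FL=(190,293),FR=(405,362)).items(): print("top guard",n,f(c,*t(*p),87))
for n,p in dict(BL=(140,240),BR=(340,132),FL=(263,352),FR=(457,232)).items(): print("scene guard",n,f(s,*q(*p),87))
E
```

```text
top BL [710.7  61.8]
top BR [645.4 -76.2]
top FL [532.3 147.4]
top FR [466.4   5.9]
scene BL [709.1  64.6]
scene BR [643.8 -66.6]
scene FL [535.1 149.5]
scene FR [468.1  16.3]
top guard BL [653.3  77.2]
top guard BR [598.7 -42.3]
top guard FL [562.5 120.2]
top guard FR [508.3  -1.8]
scene guard BL [652.3  79.3]
scene guard BR [592.4 -37.5]
scene guard FL [563.1 120. ]
scene guard FR [507.5   6.1]
```

```bash
python3 -m jog '[[[32,-25,0],0,56],[[64,-50,0],0,56],[[96,-75,0],0,56],[[128,-100,0],0,56],[[160,-125,0],0,56]]'
python3 -m jog '[[[32,-25,0],0,56],[[64,-50,0],0,56],[[96,-75,0],0,56],[[128,-100,0],0,56],[[160,-125,0],0,56]]'
python3 -m jog '[[[32,-25,14],0,56],[[64,-50,28],0,56],[[96,-75,42],0,56],[[128,-100,56],0,56],[[160,-125,70],0,56]]'
for i in 1 2 3; do :; done
python3 -m jog '[[[0,0,0],-7,56],[[0,0,0],-14,56],[[0,0,0],-21,56],[[0,0,0],-28,56],[[0,0,0],-35,56]]'
```

```text
clock: 0.52
tool_pos: [316.1, -291.0, 231.1]
orientation: [-3.141, 0.0, 0.442]
force: [0.2, 0.2, -0.2]
grip_width: 56.2
gripper_force: 0.0
clock: 0.93
tool_pos: [407.2, -109.3, 231.3]
orientation: [3.142, -0.0, 0.443]
force: [1.0, -1.2, -0.1]
grip_width: 55.9
gripper_force: 0.0
clock: 1.35
tool_pos: [495.5, 66.9, 162.6]
orientation: [3.142, 0.0, 0.443]
force: [-0.0, -1.0, 0.6]
grip_width: 56.1
gripper_force: 0.0
clock: 1.77
tool_pos: [495.0, 64.9, 163.0]
orientation: [-3.141, 0.0, 1.06]
force: [-0.3, 0.1, -0.6]
grip_width: 56.1
gripper_force: 0.0
```

```bash
python3 -m jog '[[[0,0,0],-7,56],[[0,0,0],-14,56],[[0,0,0],-21,56],[[0,0,0],-28,56],[[0,0,0],-35,56]]'
python3 -m jog '[[[0,0,0],-7,56],[[0,0,0],-14,56],[[0,0,0],-21,56],[[0,0,0],-28,56],[[0,0,0],-35,56]]'
python3 -m jog '[[[0,0,0],-7,56],[[0,0,0],-14,56],[[0,0,0],-21,56],[[0,0,0],-24.3,56],[[0,0,0],-24.3,56]]'
```

```text
clock: 2.18
tool_pos: [495.1, 64.7, 163.1]
orientation: [-3.141, -0.0, 1.671]
force: [-0.0, -0.3, -0.5]
grip_width: 56.4
gripper_force: 0.0
clock: 2.6
tool_pos: [495.0, 64.7, 163.1]
orientation: [-3.141, -0.0, 2.281]
force: [-0.7, -1.0, -0.2]
grip_width: 55.8
gripper_force: 0.0
clock: 3.02
tool_pos: [495.1, 64.7, 163.1]
orientation: [-3.141, -0.001, 2.702]
force: [0.4, -0.9, -0.6]
grip_width: 56.1
gripper_force: 0.0
```

```bash
python3 -m jog '[[[0,5,20],0,56],[[0,10,45],0,56],[[0,15,70],0,56],[[0,15,91],0,56],[[0,15,91],0,56]]'
python3 - <<'E'
from h import *
for n in("scene","top"):
    c=ctrl.capture(n); np.save(n+"1.npy",c,allow_pickle=True)
x0,x1,y0,y1=180,350,120,280
cv2.imwrite("pics/s1.png",cv2.resize(ld("scene1")["image"][y0:y1,x0:x1,::-1],None,fx=3.5,fy=3.5,interpolation=2))
E
```

```text
clock: 3.43
tool_pos: [499.5, 78.4, 69.1]
orientation: [-3.139, -0.005, 2.697]
force: [-2.0, -0.2, -0.7]
grip_width: 55.8
gripper_force: 0.0
```

View pics/s1.png

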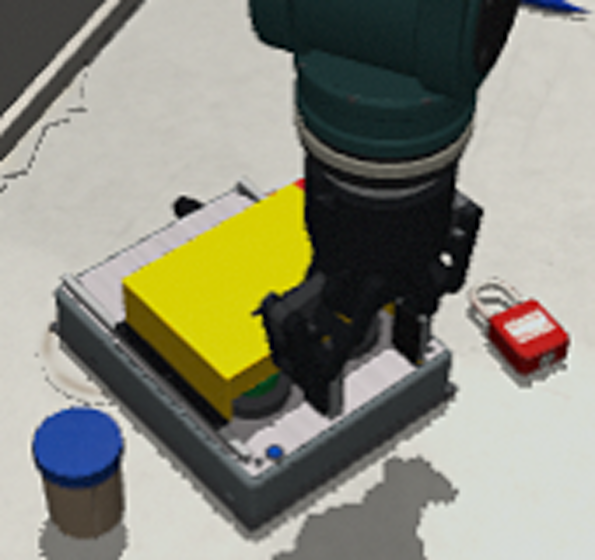

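Both fingers stand in front of the guard, clear of the buttons. Now pushing.

```bash
python3 -m jog '[[[-6,0,0],0,56],[[-12,0,0],0,56],[[-18,0,0],0,56],[[-24,0,0],0,56],[[-30,0,0],0,56]]'
python3 -m jog '[[[-6,0,0],0,56],[[-12,0,0],0,56],[[-18,0,0],0,56],[[-24,0,0],0,56],[[-30,0,0],0,56]]'
python3 -m jog '[[[-3,0,0],0,56],[[-6,0,0],0,56],[[-9,0,0],0,56],[[-12,0,0],0,56],[[-12,0,0],0,56]]'
```

```text
clock: 3.95
tool_pos: [529.7, 65.0, 72.8]
orientation: [3.141, 0.001, 2.699]
force: [-2.5, 2.1, 1.6]
grip_width: 55.9
gripper_force: 1.0
clock: 4.37
tool_pos: [556.3, 52.2, 72.3]
orientation: [-3.141, -0.0, 2.699]
force: [-2.5, -0.0, 1.3]
grip_width: 55.9
gripper_force: 1.0
clock: 4.78
tool_pos: [567.3, 47.2, 72.3]
orientation: [3.141, 0.0, 2.699]
force: [1.0, 0.1, 0.6]
grip_width: 56.0
gripper_force: 0.0
```

```bash
python3 -m jog '[[[-2,0,0],0,56],[[-4,0,0],0,56],[[-5,0,0],0,56],[[-5,0,0],0,56]]'
python3 -m jog '[[[-1,0,0],0,56],[[-2,0,0],0,56],[[-3,0,0],0,56],[[-3,0,0],0,56]]'
```

```text
clock: 5.12
tool_pos: [571.5, 45.2, 72.4]
orientation: [3.142, 0.0, 2.699]
force: [-0.6, 0.9, 0.3]
grip_width: 55.8
gripper_force: 0.0
clock: 5.45
tool_pos: [574.2, 44.0, 72.4]
orientation: [3.142, 0.0, 2.7]
force: [-0.7, 0.4, -0.3]
grip_width: 55.9
gripper_force: 0.3
```

```bash
python3 -m jog '[[[-1,0,0],0,56],[[-2,0,0],0,56],[[-3,0,0],0,56]]'
python3 -m jog '[[[-1,0,0],0,56],[[-2,0,0],0,56],[[-3,0,0],0,56]]'
```

```text
clock: 5.7
tool_pos: [576.7, 42.8, 72.4]
orientation: [3.142, -0.0, 2.7]
force: [-5.3, 2.9, 1.4]
grip_width: 55.9
gripper_force: 3.3
clock: 5.95
tool_pos: [576.9, 42.5, 72.1]
orientation: [3.142, -0.005, 2.7]
force: [-19.3, 11.5, 14.3]
grip_width: 56.2
gripper_force: 11.3
```

The stop is reached at 22 N. I'll back off, lift clear and look at the buttons.

```bash
python3 -m jog '[[[10,0,0],0,56],[[30,0,0],0,56],[[60,0,-20],0,56],[[90,0,-50],0,56],[[110,0,-80],0,56]]'
python3 -m jog '[[[20,0,-10],0,56],[[50,0,-20],0,56],[[70,0,-20],0,56],[[70,0,-20],0,56],[[70,0,-20],0,56]]'
python3 - <<'E'
from h import *
for n in("scene","top"):
    c=ctrl.capture(n); np.save(n+"2.npy",c,allow_pickle=True)
a=[cv2.resize(ld(n)["image"][y0:y0+140,x0:x0+130,::-1],None,fx=3,fy=3,interpolation=2) for n,x0,y0 in(("scene2",200,150),("top2",200,150))]
cv2.imwrite("pics/b2.png",np.hstack(a))
E
```

```text
clock: 6.37
tool_pos: [477.3, 89.1, 152.7]
orientation: [-3.141, -0.002, 2.7]
force: [1.1, 0.2, 0.5]
grip_width: 56.1
gripper_force: 0.0
clock: 6.78
tool_pos: [416.5, 118.8, 172.9]
orientation: [3.141, 0.002, 2.701]
force: [0.1, 0.1, 0.2]
grip_width: 55.7
gripper_force: 0.0
```

View pics/b2.png

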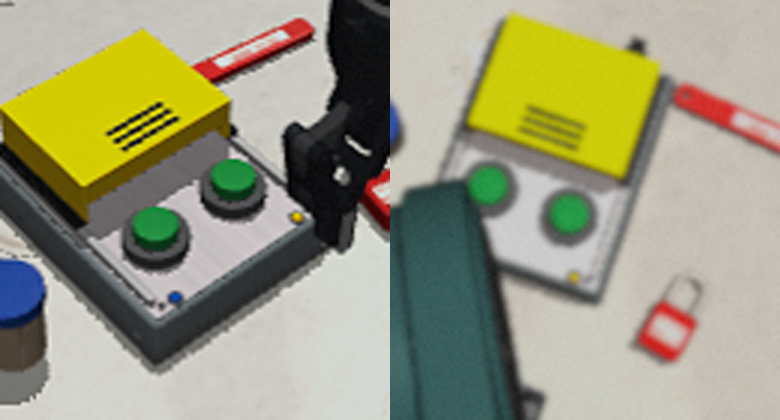

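The guard is fully back and both buttons are visible: at crop (155,228) and (233,178) in the scene view, and (488,184) and (569,214) in the top view. Next I'll locate their tops.

```bash
python3 - <<'E'
from h import *
P={}
for n in("scene2","top2"):
    c=ld(n); im=c["image"].astype(int);R,G,B=im[...,0],im[...,1],im[...,2]
    m=((G>100)&(R<70)&(B<110)) if n=="top2" else ((G>115)&(R<70)&(B<110))
    m[:140]=0;m[300:]=0;m[:,:200]=0;m[:,340:]=0
    k=sorted(cv2.findContours(m.astype(np.uint8),0,2)[0],key=cv2.contourArea)[-2:]
    for q in k:
        (x,y),wh,_=cv2.minAreaRect(q); print(n,round(x,1),round(y,1),wh,onz(c,(x,y),61)[:2].round(1))
o=ctrl.get_obs();print(o["tool_pos"],o["orientation"])
E
```

```text
scene2 278.0 207.5 (9.0, 14.0) [535.9  21.9]
scene2 251.5 224.0 (10.0, 13.0) [566.9  86.1]
top2 232.0 211.5 (11.0, 12.0) [567.4  86.9]
top2 259.0 221.0 (12.0, 12.0) [537.2  24. ]
[417.43454974 118.29192134 172.43357919] [3.14135369e+00 8.85338074e-04 2.69949712e+00]
```

```bash
python3 -m jog '[[[-35,0,0],0,56],[[-70,0,0],0,56],[[-105,0,10],0,56],[[-135,0,30],0,56],[[-149,0,55],0,56]]'
python3 -m jog '[[[0,0,15],0,56],[[0,0,30],0,56],[[0,0,40],0,56],[[0,0,45],0,56],[[0,0,45],0,56]]'
```

```text
clock: 7.3
tool_pos: [556.1, 52.3, 116.8]
orientation: [3.141, 0.003, 2.697]
force: [-0.4, -0.2, 0.5]
grip_width: 55.7
gripper_force: 0.0
clock: 7.72
tool_pos: [551.2, 54.5, 71.4]
orientation: [-3.141, -0.001, 2.699]
force: [-1.1, 0.4, -0.3]
grip_width: 56.3
gripper_force: 0.0
```

```bash
python3 -m jog '[[[0,0,3],0,56],[[0,0,6],0,56],[[0,0,8],0,56],[[0,0,8],0,56]]'
python3 -m jog '[[[0,0,2],0,56],[[0,0,4],0,56],[[0,0,4],0,56]]'
```

```text
clock: 8.05
tool_pos: [551.4, 54.8, 64.4]
orientation: [3.141, 0.0, 2.7]
force: [-0.4, 0.4, 0.3]
grip_width: 55.8
gripper_force: 0.0
clock: 8.3
tool_pos: [551.3, 54.7, 60.1]
orientation: [-3.142, -0.0, 2.7]
force: [0.2, -0.2, 0.1]
grip_width: 55.9
gripper_force: 0.0
```

```bash
python3 -m jog '[[[0,0,2],0,56],[[0,0,4],0,56],[[0,0,4],0,56]]'
python3 -m jog '[[[0,0,2],0,56],[[0,0,4],0,56],[[0,0,4],0,56]]'
```

```text
clock: 8.55
tool_pos: [551.5, 54.7, 56.2]
orientation: [3.141, 0.0, 2.699]
force: [0.3, 0.1, 3.2]
grip_width: 56.1
gripper_force: 2.0
clock: 8.8
tool_pos: [551.5, 54.7, 52.4]
orientation: [3.141, 0.0, 2.7]
force: [-2.0, -0.6, 6.8]
grip_width: 56.2
gripper_force: 3.7
```

```bash
python3 -m jog '[[[0,0,1],0,56],[[0,0,2],0,56],[[0,0,2],0,56]]'
python3 -m jog '[[[0,0,0.7],0,56],[[0,0,1.5],0,56],[[0,0,1.5],0,56]]'
```

```text
clock: 9.05
tool_pos: [551.6, 54.7, 52.0]
orientation: [3.141, 0.002, 2.7]
force: [-7.8, 1.3, 28.9]
grip_width: 56.0
gripper_force: 14.7
clock: 9.3
tool_pos: [551.7, 54.7, 51.7]
orientation: [3.141, 0.003, 2.7]
force: [-14.7, 0.4, 50.1]
grip_width: 56.3
gripper_force: 25.3
```

```bash
python3 -m jog '[[[0,0,-0.7],0,56],[[0,0,-0.7],0,56],[[0,0,-0.7],0,56],[[0,0,-0.7],0,56],[[0,0,-0.7],0,56]]'
python3 -c "
from h import *
o=ctrl.get_obs();print(o['ft_torque'],o['force'],o['orientation'])
c=ctrl.capture('scene');cv2.imwrite('pics/p.png',cv2.resize(c['image'][150:290,200:340,::-1],None,fx=4,fy=4,interpolation=2))"
```

```text
clock: 9.72
tool_pos: [551.7, 54.7, 51.9]
orientation: [3.141, 0.002, 2.7]
force: [-12.2, 1.1, 41.2]
grip_width: 56.0
gripper_force: 20.7
[-0.03413909  2.56388789  0.01177808] [-12.24029621   1.08446486  41.23219937] [3.14082245e+00 2.22464042e-03 2.69965124e+00]
```

View pics/p.png

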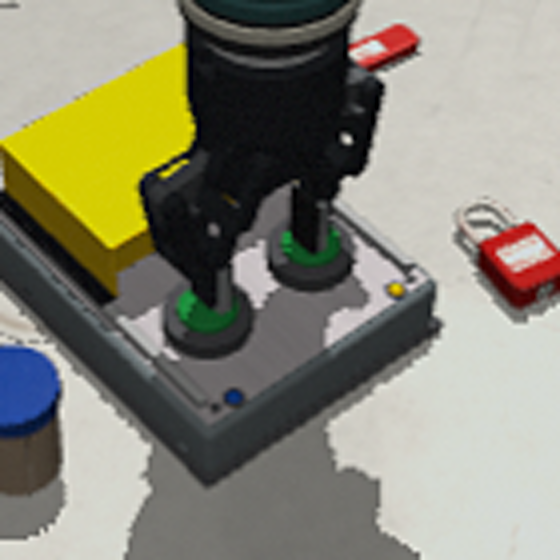

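Both fingertips sit on their caps, at crop (215,305) and (315,245), and both caps are down. I'll hold them for over 2 s, then release straight up.

```bash
python3 -m jog '[[[0,0,0],0,56],[[0,0,0],0,56],[[0,0,0],0,56],[[0,0,0],0,56],[[0,0,0],0,56]]' | grep -E "clock|force"
python3 -m jog '[[[0,0,0],0,56],[[0,0,0],0,56],[[0,0,0],0,56],[[0,0,0],0,56],[[0,0,0],0,56]]' | grep -E "clock|force"
python3 -m jog '[[[0,0,0],0,56],[[0,0,0],0,56],[[0,0,0],0,56],[[0,0,0],0,56],[[0,0,0],0,56]]' | grep -E "clock|force"
python3 -m jog '[[[0,0,0],0,56],[[0,0,0],0,56],[[0,0,0],0,56],[[0,0,0],0,56],[[0,0,0],0,56]]' | grep -E "clock|force"
python3 -m jog '[[[0,0,0],0,56],[[0,0,0],0,56],[[0,0,0],0,56],[[0,0,0],0,56],[[0,0,0],0,56]]' | grep -E "clock|force"
python3 -m jog '[[[0,0,0],0,56],[[0,0,0],0,56],[[0,0,0],0,56],[[0,0,0],0,56],[[0,0,0],0,56]]' | grep -E "clock|force"
python3 -m jog '[[[0,0,-6],0,56],[[0,0,-15],0,56],[[0,0,-40],0,56],[[0,0,-70],0,56],[[0,0,-100],0,56]]'
python3 -m jog '[[[20,0,0],0,56],[[55,0,0],0,56],[[90,0,0],0,56],[[120,0,0],0,56],[[120,0,0],0,56]]'
python3 - <<'E'
from h import *
c=ctrl.capture("scene"); d=ctrl.capture("top")
a=[cv2.resize(k["image"][y0:y0+160,x0:x0+180,::-1],None,fx=2.2,fy=2.2,interpolation=2) for k,x0,y0 in((c,180,130),(d,175,140))]
cv2.imwrite("pics/end.png",np.hstack(a))
E
```

```text
clock: 10.18
force: [-13.1, -0.4, 40.9]
gripper_force: 20.7
clock: 10.6
force: [-12.8, -0.6, 41.9]
gripper_force: 20.7
clock: 11.02
force: [-12.4, -0.2, 41.6]
gripper_force: 20.7
clock: 11.43
force: [-12.7, 0.4, 41.7]
gripper_force: 20.7
clock: 11.85
force: [-12.5, -0.0, 41.5]
gripper_force: 20.7
clock: 12.27
force: [-13.1, 0.5, 42.2]
gripper_force: 20.7
clock: 12.68
tool_pos: [550.7, 54.7, 150.5]
orientation: [-3.141, -0.001, 2.699]
force: [1.6, 0.7, -0.6]
grip_width: 55.8
gripper_force: 0.0
clock: 13.1
tool_pos: [438.1, 107.5, 149.7]
orientation: [-3.141, -0.002, 2.701]
force: [1.9, 0.1, 0.9]
grip_width: 56.5
gripper_force: 0.0
```

View pics/end.png

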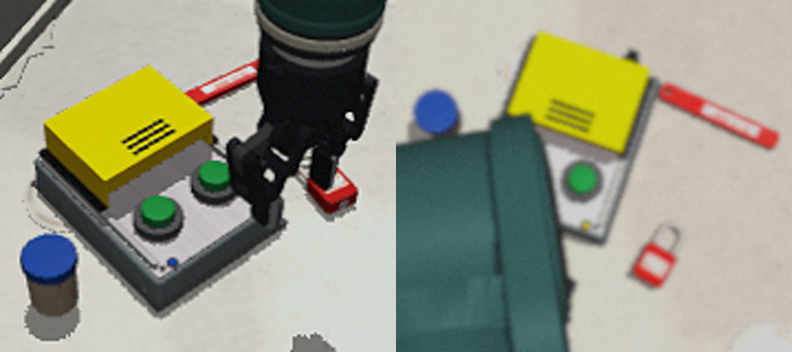

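The guard is open (crop (130,130)), both buttons are up (at (157,212) and (213,176)), and the pot, padlock and wand have not moved. The gripper is clear, so I'll hand in.

```bash
python3 -m jog '[[[0,0,0],0,56],[[0,0,0],0,56],[[0,0,0],0,56]]' | head -1; python3 -c "
from cell import ctrl
print(ctrl.close_job())"
```

```text
clock: 13.45
the job is handed in; nothing more can be done
None
```

The interlock reset is done and handed in at 13.5 s: I pushed the guard back to its stop, held both buttons down together for about 3 s and let them up again, with the guard left open and the pot, padlock and test stick still in place in the last pictures; the hand-in call returned no verdict.

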